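# Next red-capped jar from the gravity rack to the balance

### The job

Take the front red-capped jar, the one against the stop at the low end of its sloped lane, from above and lay it gently on its side in the cradle on the balance, so that it rests along the two cradle rails and the red-capped jars behind roll down to the stop. Leave the second red-capped jar in the lane, at the front.

Things in the scene. Friction and masses are not known exactly. Their poses are not given: they have to be found in the camera images.
- red_front: Front, lowest red-capped jar, against its lane's stop: white plastic cylinder lying on its side, 40 mm diameter, 62 mm long, red cap on one end, red band at the other; 100-200 g. Origin at its centre; y runs along the cylinder, level, across the lane (x, z turn as it rolls). Grip from above across its flat ends, free but for 6 mm guide strips at their foot; the next jar touches its curved side.
- red_next: Second red-capped jar, same size and axes as the first and touching it from behind; it rolls down freely to the stop once the first is lifted away. A third red-capped jar follows it.
- red_lane: Fixed sloped lane of the red-capped jars: grey bed 72 x 250 mm, red stop (14 mm above bed) at the low end nearest the robot, 8 degrees. Origin on the bench under the front jar's place; x up the lane, y across, z up. A jar at the stop has its centre at (0, 0, 70 mm). Guide strips: 72 mm apart outside, 6 mm high. Like lanes with black- and blue-capped jars stand about 145 mm away beside it.
- balance: Fixed white balance 240 x 170 x 52 mm; its steel pan (120 mm across, top at 68 mm) bears a cradle: two black round rails 6 mm thick, 56 mm long, parallel to the balance's y, centres 28 mm apart, tops 86 mm above the bench. Origin on the bench under the cradle's centre; x from display to rear, z up. A jar lying along y in the V between the rails has its centre at (0, 0, 101 mm).

How it is judged:
By the outcome, as a careful person would: the job done as asked, in the order asked, and still so for the second after the job is handed in, with the robot touching nothing.
It also fails if it takes over 35 s, if anything falls off the work surface, if the arm or the gripper's body presses on something with over 40 N, if the wrist force passes 120 N, or if a joint passes its speed limit or range.

### The arm

A 7-joint arm with a two-finger parallel gripper is mounted at the origin on the work surface. World frame = base frame: x ahead of the robot, y to its left, z up, the work surface at z = 0. Lengths are in m, angles in rad, forces in N, time in s.
With the tool pointing down it reaches from about 0.4 to 0.9 m from the base axis. Payload 5.6 kg.
Tool frame: the origin (TCP) lies midway between the tips of the shut fingers; the grasp point (between the pads) lies 19 mm behind it; z points along the fingers, y is the line along which they close (so a half turn about z gives the same grasp; the last joint's range is limited). The gripper opens to 92 mm and grips with 3 to 60 N. Pads are 20 mm wide; open, the fingers measure 128 mm over their backs; the gripper's body (75 mm by 189 mm) begins 69 mm behind the grasp point.
Start: joints at [-1.291, 0.468, -0.012, 1.603, 0.006, 1.071, -0.056], TCP at [0.206, 0.616, 0.215] pointing down, gripper open.
Joint ranges: [-2.53, 2.53], [-0.31, 2.02], [-1.57, 1.55], [0.28, 2.44], [-1.29, 4.43], [0.15, 1.84], [-2.92, 2.92]. Speed limits (rad/s): [2.57, 2.57, 3.14, 3.14, 3.14, 3.14, 3.14].

### API

Orientations are given as a 3x3 rotation matrix whose columns are the frame's x, y, z axes.
In Python, from station import env, effector, solver, viewer, workorder, search_frame, tip_of gives the robot as it stands. Calls block until the motion is done:
- env.reach(position, orientation): joint-space move of the TCP to a pose.
- env.movel(position, frame=None, rate=0.15): straight line of the TCP; frame=None keeps the orientation; rate is the mean speed in m/s.
- env.goto_joints(angles): joint-space move.
- effector.release() and effector.grasp(squeeze=None): open the fingers fully, or close them until they stop; squeeze is the grip in N (None keeps the last).
- env.pause(seconds).
- solver.inverse_kinematics(position, orientation): joint angles nearest the present ones, or None.
- env.sense(): the state.
- viewer.read_camera(name): name is "side" or "top" or "wrist"; returns (picture, depth): 420x560x3 uint8, red, green, blue; 420x560 float32, m along the optical axis (not along the pixel's ray), 0 where there is no reading.
- viewer.camera_info(name): a dict with "intrinsics" (3x3 intrinsics, pixels), "dist_coeffs" ([k1, k2, p1, p2, k3] as OpenCV has them; the pictures are not rectified), "eye" and "rotation" of the camera in the world; the wrist camera has in their place "T_tool_cam" (4x4, takes a point from camera to tool coordinates, whose origin is the TCP and whose axes are the flange's). Camera axes: x right, y up, looking along -z (the intrinsics and any distortion apply to the point x, -y, -z); pixel columns grow to the right and rows downward; lengths in m; the calibration is good to about 2 mm. A picture is of the moment at which its call begins: read the wrist's pose just before it. camera_info takes no time and is no camera call.
A pose or a line that the arm cannot do raises env.PlanningError and nothing moves.
- workorder.finish_job(): hands the job in; it is judged then, once.
Trained networks look in the newest picture that a camera, given by its name, has taken for a name from the list of things; names that differ only in an ending like _2 or _b are one class to them, and where a whole thing is asked for, a point or a joint stands for the part that bears it (a point fixed in the world has none). Each returns a list of dicts, best first, with "score" (0 to 1); they miss things now and then, are a little off and sometimes report something else, mostly with a low value. They report only what shows in the picture. A call takes as long as a camera call.
- search_frame(camera, name): "at" ([x, y, z] in m, in world coordinates, good to about 4 mm: the middle of the surface that is visible of it).
- tip_of(camera, name): "at" ([x, y, z] in m, in world coordinates, good to about 4 mm: a listed point, or the origin of a listed thing).
The state is a dict: "t": time; "joint_positions": joint angles; "joint_velocities": joint speeds; "tau": joint torques, N m; "ee_pos": TCP position; "tcp_rot": TCP orientation; "wrist_force": force on the tool from outside, world axes, zero at the start; "moment": the same for the moment, N m; "gripper_width": finger opening in m; "grasp_force": force on a finger pad.
Only numpy, scipy, OpenCV 4.12 (cv2) and the standard library are available. Lean on these libraries where they do the work, as an engineer would, in place of code of your own. Each camera call takes 0.05 s, during which the arm holds its last target. There are 200 camera calls.

## Working session

There is one attempt and no reset: what is moved stays moved. The work goes in short steps, each a Python script; the robot and the scene stay as the last script left them, time stands still between calls to the robot, and variables do not carry over. Pictures are saved under pics/ and viewed, at most 10 in all, crops included, and the job is handed in when it is done.

```bash
mkdir -p pics; ls; python3 - <<'E'
from station import *
import cv2,numpy as np
ims=[]
for c in ("top","side"):
    p,d=viewer.read_camera(c); cv2.imwrite(f"pics/{c}0.png",p[:,:,::-1]); np.savez(f"{c}0.npz",p=p,d=d)
    i=viewer.camera_info(c); print(c,np.round(i["eye"],3),np.round(i["rotation"],3).tolist(),i["intrinsics"],i["dist_coeffs"])
    for n in ("red_front","red_next","red_lane","balance"):
        for f in (search_frame,tip_of):
            print(n,f.__name__,[(np.round(r["at"],4).tolist(),round(r["score"],2)) for r in f(c,n)][:3])
print(env.sense()["t"])
E
```

```text
pics
top [ 0.367 -0.051  0.909] [[0.028, 0.983, -0.18], [-1.0, 0.03, 0.01], [0.015, 0.179, 0.984]] [[390.5228538    0.         281.4524181 ]
 [  0.         390.5228538  214.58787781]
 [  0.           0.           1.        ]] [-0.05295881  0.          0.          0.          0.        ]
red_front call [([0.5132, -0.0432, 0.0864], 0.96)]
red_front call [([0.5181, -0.0458, 0.0698], 0.86)]
red_next call [([0.5589, -0.0428, 0.0907], 0.89)]
red_next call [([0.5602, -0.0416, 0.0758], 0.56)]
red_lane call [([0.6739, -0.0285, 0.0736], 0.62), ([0.5562, -0.0449, 0.0904], 0.54)]
red_lane call [([0.5173, -0.0437, 0.0003], 0.63)]
balance call [([0.4459, -0.3154, 0.0559], 0.8)]
balance call [([0.4666, -0.3201, 0.004], 0.88)]
side [0.373 0.562 0.736] [[-0.98, 0.138, -0.144], [-0.199, -0.717, 0.668], [-0.011, 0.683, 0.73]] [[493.79158879   0.         279.35357395]
 [  0.         493.79158879 199.55259995]
 [  0.           0.           1.        ]] [0.0220458 0.        0.        0.        0.       ]
red_front call [([0.5161, -0.0271, 0.0888], 0.67)]
red_front call [([0.5193, -0.0421, 0.0722], 0.69)]
red_next call [([0.5522, -0.0245, 0.0882], 0.64)]
red_next call [([0.56, -0.0417, 0.0738], 0.62)]
red_lane call [([0.6714, -0.0197, 0.07], 0.59)]
red_lane call [([0.5178, -0.0406, -0.0007], 0.7)]
balance call [([0.4422, -0.2818, 0.0543], 0.97)]
balance call [([0.4598, -0.3194, 0.0003], 0.88)]
0.9
```

View pics/top0.png

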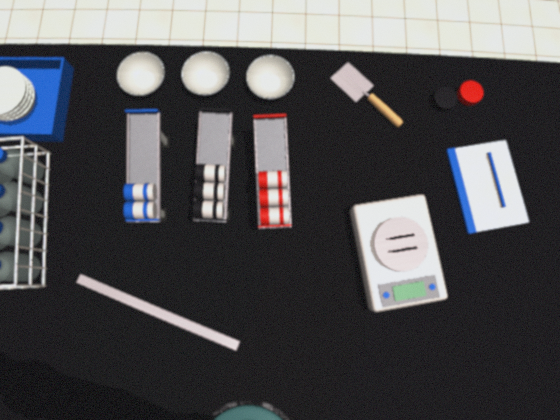

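View pics/side0.png

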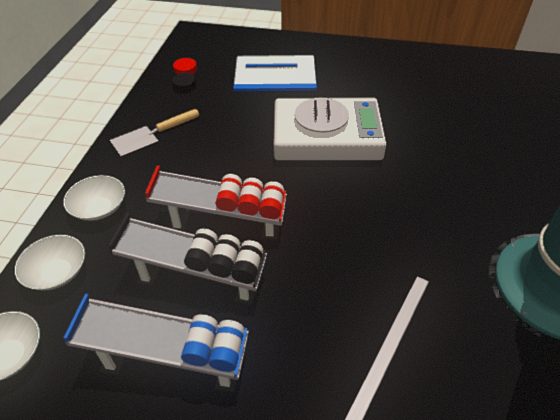

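The top view shows the three red jars at about (275,180), (275,197) and (273,215), with the front one lowest in the picture. The balance rails are at (400,237) and (403,249), slightly rotated. Next I'll take wrist close-ups of both.

```bash
cat > h.py <<'E'
from station import *
import cv2,numpy as np
def down(yaw): # tool y axis at world angle yaw, z down
    y=np.array([np.cos(yaw),np.sin(yaw),0]); z=np.array([0,0,-1.]); return np.column_stack([np.cross(y,z),y,z])
def cam(name):
    s=env.sense(); p,d=viewer.read_camera(name); i=viewer.camera_info(name)
    if name=="wrist":
        T=np.eye(4); T[:3,:3]=s["tcp_rot"]; T[:3,3]=s["ee_pos"]; T=T@i["T_tool_cam"]; R,e=T[:3,:3],T[:3,3]
    else: R,e=np.array(i["rotation"]),np.array(i["eye"])
    return p,d,np.array(i["intrinsics"]),np.array(i["dist_coeffs"]),R,e
def cloud(d,K,D,R,e):
    v,u=np.mgrid[:d.shape[0],:d.shape[1]]
    q=cv2.undistortPoints(np.stack([u,v],-1).reshape(-1,1,2).astype(float),K,D).reshape(*d.shape,2)
    P=np.stack([q[...,0]*d,-q[...,1]*d,-d],-1)@R.T+e; P[d<=0]=np.nan; return P
def show(name,r): print(name,[(np.round(x["at"],4).tolist(),round(x["score"],2)) for x in r][:2])
E
python3 - <<'E'
from h import *
s=env.sense(); print(np.round(s["tcp_rot"],2).tolist(), np.round(viewer.camera_info("wrist")["T_tool_cam"],3).tolist())
best=None
for yaw in (np.pi/2,-np.pi/2):
    print(yaw,[np.round(q,2) if (q:=solver.inverse_kinematics(p,down(yaw))) is not None else None for p in ([.5,-.045,.28],[.46,-.32,.28])])
yaw=np.pi/2 if s["tcp_rot"][1][1]>0 else -np.pi/2
for k,p in (("lane",[.5,-.045,.28]),("bal",[.44,-.32,.30])):
    try: env.reach(p,down(yaw))
    except env.PlanningError as x: print(x); break
    r=cam("wrist"); np.savez(k+".npz",p=r[0],P=cloud(*r[1:])); cv2.imwrite(f"pics/w_{k}.png",r[0][:,:,::-1])
    for n in (("red_front","red_next","red_lane") if k=="lane" else ("balance",)): show(n,tip_of("wrist",n))
    print(env.sense()["t"])
E
```

```text
[[-0.95, 0.32, 0.0], [0.32, 0.95, 0.0], [-0.0, 0.0, -1.0]] [[0.001, 0.957, 0.29, 0.082], [1.0, -0.002, 0.0, 0.001], [0.001, 0.29, -0.957, -0.17], [0.0, 0.0, 0.0, 1.0]]
1.5707963267948966 [array([-0.55,  0.15,  0.65,  1.92, -0.1 ,  1.11,  1.71]), array([-0.22,  0.35,  0.98,  1.8 , -0.31,  1.16,  2.43])]
-1.5707963267948966 [array([-0.82,  0.18,  0.97,  1.93, -0.17,  1.11, -1.36]), array([-0.24,  0.35,  1.01,  1.8 , -0.32,  1.17, -0.7 ])]
red_front [([0.5131, -0.0413, 0.0699], 0.64)]
red_next [([0.5584, -0.0376, 0.074], 0.8)]
red_lane [([0.5187, -0.0403, -0.0023], 0.69)]
3.675
balance [([0.4645, -0.322, -0.0015], 0.9)]
4.8667
```

```bash
python3 -c "
import cv2,numpy as np
a=cv2.imread('pics/w_lane.png');b=cv2.imread('pics/w_bal.png')
cv2.imwrite('pics/both.png',cv2.resize(np.vstack([a,b]),None,fx=.7,fy=.7,interpolation=cv2.INTER_AREA))"
```

```text
(no output)
```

View pics/both.png

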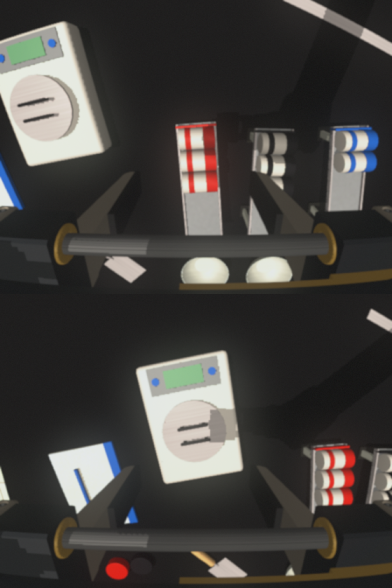

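The wrist views show the lane's front jar at full-resolution pixel (280,195). The rails are at (50,147) and (58,169) in the upper view, and (275,190) and (280,210) in the lower one. I'll fit both from the depth clouds.

```bash
python3 - <<'E'
from h import *
def fit(P,p,tag):
    z=P[...,2]; near=lambda x,y,r:np.hypot(P[...,0]-x,P[...,1]-y)<r
    # rails: dark pixels on the pan
    m=near(.463,-.321,.05)&(p.max(2)<75)
    n,l,st,_=cv2.connectedComponentsWithStats(m.astype(np.uint8),connectivity=8)
    print(tag,"pan z",np.round(np.nanmedian(z[near(.463,-.321,.055)&(p.min(2)>120)]),4))
    for k in range(1,n):
        if st[k,4]<25: continue
        v,u=np.where(l==k); Q=P[v,u]; Q=Q[Q[:,2]>.072]
        if len(Q)<10: continue
        r=cv2.minAreaRect((Q[:,:2]*1000).astype(np.float32)); vx,vy,*_=cv2.fitLine(Q[:,:2].astype(np.float32),cv2.DIST_HUBER,0,.001,.001).ravel()
        print("  rail",np.round(r[0],1),np.round(r[1],1),"ang",np.round(np.degrees(np.arctan2(-vx,vy)) if vy>0 else np.degrees(np.arctan2(vx,-vy)),1),len(Q),"z",np.round(np.percentile(Q[:,2],[10,50,90]),4))
    # jars
    box=(abs(P[...,0]-.56)<.075)&(abs(P[...,1]+.04)<.045)
    m=box&(z>.07)&(z<.12)
    Q=P[m]; r=cv2.minAreaRect((Q[:,:2]*1000).astype(np.float32)); print("  jars",len(Q),np.round(r[0],1),np.round(r[1],1),np.round(r[2],1))
    bed=(abs(P[...,0]-.61)<.14)&(abs(P[...,1]+.035)<.055)&(z>.03)&(z<.13); Q=P[bed]; r=cv2.minAreaRect((Q[:,:2]*1000).astype(np.float32)); print("  lane",np.round(r[0],1),np.round(r[1],1),np.round(r[2],1))
    red=box&(p[...,0]>120)&(p[...,1]<80)&(z>.07)
    # y-extents by slices along x
    for x in np.arange(.505,.62,.02):
        s=m&(abs(P[...,0]-x)<.006)
        if s.sum()>10: print("   x%.3f y %.4f %.4f zmax %.4f"%(x,*np.percentile(P[s][:,1],[1,99]),np.percentile(z[s],98)))
for t in ("lane","bal"):
    f=np.load(t+".npz"); fit(f["P"],f["p"],t)
i=viewer.camera_info("top"); f=np.load("top0.npz")
fit(cloud(f["d"],np.array(i["intrinsics"]),np.array(i["dist_coeffs"]),np.array(i["rotation"]),np.array(i["eye"])),f["p"],"top")
E
```

```text
lane pan z 0.068
  rail [ 451.4 -320.1] [ 3.4 52.3] ang 10.6 118 z [0.0841 0.0854 0.0866]
  rail [ 478.6 -314.6] [ 3.1 53.3] ang 10.8 99 z [0.0845 0.0856 0.0866]
  jars 4758 [566.1 -34.5] [139.4  72.4] 2.3
  lane [606.4 -33.9] [225.4  72.6] 4.6
   x0.505 y -0.0727 -0.0114 zmax 0.0885
   x0.525 y -0.0705 -0.0098 zmax 0.0898
   x0.545 y -0.0694 -0.0084 zmax 0.0942
   x0.565 y -0.0674 -0.0067 zmax 0.0950
   x0.585 y -0.0661 -0.0052 zmax 0.1003
   x0.605 y -0.0647 -0.0035 zmax 0.1004
bal pan z 0.0678
  rail [ 444.4 -365.2] [ 4.3 15.8] ang -90.0 1111 z [0.309  0.3392 0.3603]
  rail [ 417.8 -321.1] [52.9  8.8] ang -0.6 4165 z [0.4017 0.4047 0.4058]
  rail [ 449.9 -367.8] [ 1.7 12. ] ang 88.4 579 z [0.3786 0.387  0.3938]
  rail [ 421.3 -320.3] [ 8.8 49.3] ang -0.3 1547 z [0.4202 0.4214 0.4223]
  jars 3918 [564.6 -39.1] [136.6  67.6] 2.8
  lane [567.8 -37.5] [149.2  73.8] 4.4
   x0.505 y -0.0736 -0.0125 zmax 0.0887
   x0.525 y -0.0724 -0.0108 zmax 0.0893
   x0.545 y -0.0706 -0.0088 zmax 0.0945
   x0.565 y -0.0692 -0.0079 zmax 0.0947
   x0.585 y -0.0674 -0.0060 zmax 0.1001
   x0.605 y -0.0665 -0.0060 zmax 0.1006
top pan z 0.0682
  jars 1544 [565.4 -37.8] [137.1  71.4] 2.2
  lane [618.1 -35.8] [246.   72.1] 4.4
   x0.505 y -0.0739 -0.0138 zmax 0.0896
   x0.525 y -0.0732 -0.0130 zmax 0.0911
   x0.545 y -0.0706 -0.0103 zmax 0.0954
   x0.565 y -0.0698 -0.0097 zmax 0.0963
   x0.585 y -0.0674 -0.0092 zmax 0.1013
   x0.605 y -0.0685 -0.0037 zmax 0.1021
```

```bash
python3 - <<'E'
from h import *
from scipy.optimize import least_squares
i=viewer.camera_info("top"); f=np.load("top0.npz")
V={"top":(cloud(f["d"],np.array(i["intrinsics"]),np.array(i["dist_coeffs"]),np.array(i["rotation"]),np.array(i["eye"])),f["p"])}
for t in("lane","bal"): g=np.load(t+".npz"); V[t]=(g["P"],g["p"])
a=np.radians(4.5); s=np.radians(8)
for t,(P,p) in V.items():
    X=(P[...,0]-.518)*np.cos(a)+(P[...,1]+.0418)*np.sin(a); Y=-(P[...,0]-.518)*np.sin(a)+(P[...,1]+.0418)*np.cos(a); Z=P[...,2]
    m=(abs(Y)<.025)&(X>-.015)&(X<.09)&(Z>.075)&(Z<.12); x,z=X[m],Z[m]
    C=np.arange(3)*.04
    def res(q): return np.min([abs(np.hypot(x-q[0]-c*np.cos(s),z-q[1]-c*np.sin(s))-.02) for c in C],0)
    r=least_squares(res,[0,.07],loss="soft_l1",f_scale=.001)
    m2=(abs(X-.03)<.045)&(Z>.078)&(Z<.12)&(abs(Y)<.045)
    print(t,"dx,z",np.round(r.x,4),"rms",np.round(np.sqrt(np.mean(res(r.x)**2)),4),"y",np.round(np.percentile(Y[m2],[1,99]),4))
    b=np.radians(10.9); U=P[...,:2]-[.465,-.319]; u=U@[np.cos(b),np.sin(b)]; w=U@[-np.sin(b),np.cos(b)]
    m=(np.hypot(u,w)<.045)&(Z>.078)&(Z<.095)
    for sg in(-1,1):
        k=m&(u*sg>0)
        if k.sum()>10:
            vx,vy,*_=cv2.fitLine(np.column_stack([u[k],w[k]]).astype(np.float32),cv2.DIST_HUBER,0,.001,.001).ravel()
            print("  rail",k.sum(),np.round([np.median(u[k]),*np.percentile(w[k],[1,99])],4),"dAng",np.round(np.degrees(np.arctan(-vx/vy)),1))
E
```

```text
top dx,z [-0.0001  0.0692] rms 0.0013 y [-0.0314  0.0285]
  rail 75 [-0.015  -0.0294  0.0252] dAng 0.0
  rail 71 [ 0.013  -0.0286  0.0262] dAng -0.2
lane dx,z [-0.0003  0.0688] rms 0.0008 y [-0.0295  0.0311]
  rail 212 [-0.014  -0.0271  0.0271] dAng 0.3
  rail 223 [ 0.014  -0.0269  0.0273] dAng -0.2
bal dx,z [-0.0005  0.0687] rms 0.0009 y [-0.0306  0.0308]
  rail 211 [-0.0153 -0.0272  0.0259] dAng -0.0
  rail 202 [ 0.0124 -0.0277  0.0263] dAng -0.0
```

```bash
python3 - <<'E'
from h import *
R=down(np.radians(94.5)); x,y=.5177,-.0420
env.reach([x,y,.14],R); env.movel([x,y,.062],rate=.1)
effector.grasp(15); s=env.sense(); print(s["t"],s["gripper_width"],s["grasp_force"],np.round(s["ee_pos"],4),np.round(s["wrist_force"],2))
n=np.array([-np.sin(.1396)*np.cos(.0785),-np.sin(.1396)*np.sin(.0785),np.cos(.1396)])
env.movel(np.array([x,y,.062])+.06*n,rate=.12); env.movel([x-.02,y,.2],rate=.2)
s=env.sense(); print(s["t"],s["gripper_width"],s["grasp_force"],np.round(s["wrist_force"],2),np.round(s["joint_positions"],2))
B=[.4643,-.320]
env.reach([*B,.18],down(np.radians(100.9)))
p,d,*r=cam("wrist"); cv2.imwrite("pics/held.png",p[:,:,::-1]); p=cam("top")[0]; cv2.imwrite("pics/held_top.png",p[:,:,::-1])
show("front",tip_of("top","red_front"));show("next",tip_of("top","red_next"));p=cam("side")[0]; show("front",tip_of("side","red_front"));show("next",tip_of("side","red_next"))
s=env.sense(); print(s["t"],np.round(s["ee_pos"],4),s["gripper_width"],np.round(s["wrist_force"],2))
a=cv2.imread("pics/held.png"); b=p[:,:,::-1]
cv2.imwrite("pics/h2.png",cv2.resize(np.hstack([a,b]),None,fx=.71,fy=.71,interpolation=cv2.INTER_AREA))
E
```

```text
7.6083 0.061825536272815305 15.00027135014534 [ 0.5178 -0.0419  0.0622] [0.39 0.12 2.25]
8.8083 0.06180898770076653 14.999793022871017 [ 0.37 -0.46 -0.41] [-0.66  0.28  0.8   2.02 -0.25  0.94  1.92]
front [([0.4653, -0.3223, 0.1892], 0.51)]
next [([0.5181, -0.0448, 0.0711], 0.68)]
front [([0.4668, -0.3199, 0.1898], 0.61)]
next [([0.5194, -0.0431, 0.0643], 0.91)]
10.2417 [ 0.4648 -0.3192  0.1801] 0.06217015557854043 [ 0.52  0.88 -1.42]
```

View pics/h2.png

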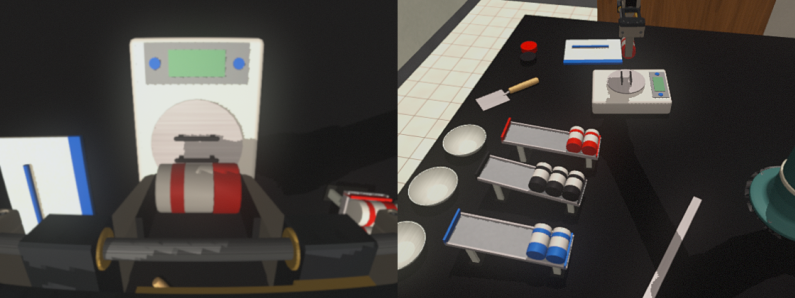

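The held jar is level and parallel to the rails at (198,187), and the remaining two red jars are at the stop at (583,141). I'll lower it now.

```bash
python3 - <<'E'
from h import *
B=[.4643,-.320]; R=down(np.radians(100.9))
env.movel([*B,.103],frame=R,rate=.1); env.pause(.2); f0=env.sense()["wrist_force"][2]
for z in np.arange(.098,.0899,-.001):
    env.movel([*B,z],rate=.02); s=env.sense(); df=s["wrist_force"][2]-f0; print(round(z,4),round(s["ee_pos"][2],4),round(df,2))
    if df>1.2: break
env.pause(.2); effector.release(); env.pause(.3); env.movel([*B,.2],rate=.1); env.reach([.40,-.15,.35],R)
s=env.sense(); print(s["t"],s["gripper_width"])
r=cam("top"); P=cloud(*r[1:]); show("front",tip_of("top","red_front"));show("next",tip_of("top","red_next"))
q=cam("side"); show("front",tip_of("side","red_front"));show("next",tip_of("side","red_next"))
b=np.radians(10.9); U=P[...,:2]-B; m=(np.hypot(U[...,0],U[...,1])<.05)&(P[...,2]>.1)&(P[...,2]<.16)
Q=P[m]; print(len(Q),np.round(cv2.minAreaRect((Q[:,:2]*1000).astype(np.float32)),1) if 0 else cv2.minAreaRect((Q[:,:2]*1000).astype(np.float32)),Q[:,2].max())
c=[cv2.resize(x[0][100:310,180:460],None,fx=1.42,fy=1.42) if k==0 else cv2.resize(x[0][60:270,120:400],None,fx=1.42,fy=1.42) for k,x in enumerate((r,q))]
cv2.imwrite("pics/end.png",np.hstack(c)[:,:,::-1])
E
```

```text
0.098 0.0978 0.25
0.097 0.0969 0.02
0.096 0.0959 0.7
0.095 0.0949 0.73
0.094 0.094 0.41
0.093 0.0935 4.92
16.2667 0.09211822404609148
front []
next [([0.5185, -0.045, 0.0691], 0.67)]
front [([0.4672, -0.3193, 0.1029], 0.69)]
next [([0.5197, -0.0456, 0.0672], 0.68)]Traceback (most recent call last):
  File "<stdin>", line 12, in <module>
    return umr_maximum(a, axis, None, out, keepdims, initial, where)
ValueError: zero-size array to reduction operation maximum which has no identity
```

```bash
python3 - <<'E'
from h import *
env.reach([.42,-.06,.30],down(np.radians(92)))
r=cam("wrist"); P=cloud(*r[1:])
q=cam("side"); B=[.4643,-.320]; U=P[...,:2]-B; m=(np.hypot(U[...,0],U[...,1])<.05)&(P[...,2]>.1)&(P[...,2]<.16)
Q=P[m]; print(len(Q)); 
if len(Q): print(cv2.minAreaRect((Q[:,:2]*1000).astype(np.float32)),Q[:,2].max())
c=[cv2.resize(r[0],(400,300)),cv2.resize(q[0][60:270,120:400],(400,300))]
cv2.imwrite("pics/end.png",np.hstack(c)[:,:,::-1]); print(env.sense()["t"])
E
```

```text
1608
((464.83441162109375, -318.6168212890625), (39.77288818359375, 63.68289566040039), 10.082067489624023) 0.12243559255236308
17.1667
```

View pics/end.png

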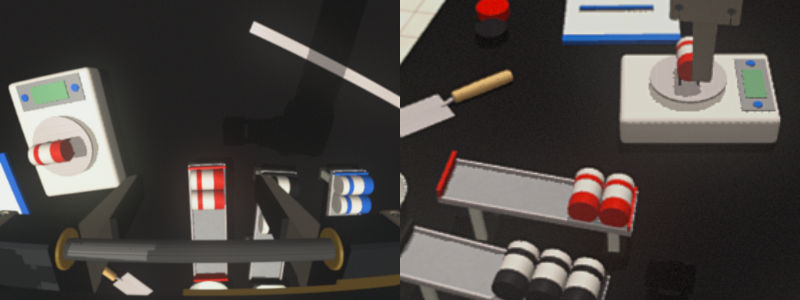

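The jar lies on the rails at (52,152), with its centre within 2 mm, its axis within about 1° and its top at 122 mm. The second red jar is at the lane's stop at (617,197), so I'm handing in.

```bash
python3 -c "
from station import *
print(workorder.finish_job())"
```

```text
the job is handed in; nothing more can be done
None
```

I laid the front red-capped jar along the cradle rails on the balance, the second red-capped jar is at the front of its lane against the stop, and I handed the job in at about 17 s of the 35 s allowed.

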